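# Hold the model house's roof over its walls for gluing

## Task

Pick up the loose gable roof gently by its chimney (it is thin card: a light pinch, or it crushes) and carry it over the things in between to the roofless model house, without bumping the walls or shifting anything on the table. Stop with it level, centred and square over the walls, its ridge running along the house, hovering about a centimetre above where it will sit and not touching, so that I can run glue along the wall tops. Finish while still holding it there, quite still.

Things in the scene. Friction and masses are not known exactly. Their poses are not given: they have to be found in the camera images.
- roof: Loose gable roof of a 1:50 model house, thin brown card, 40 to 85 g, standing on its eaves on the table: 124 mm along its x, 160 mm along its y (the ridge). Half a turn about z leaves it the same. Origin: centre of the underside, level with the eaves' lower edges. Slopes of 35 degrees; ridge top 54 mm above the origin. Balanced under the chimney. Crushes above 15 N a side; a 6 N pinch carries it.
- chimney (a point): Point on the axis of the roof's chimney, 76 mm above the roof's origin, 22 mm above the ridge. The chimney is a square stack, 20 x 20 mm, sides along the roof's x and y, on the middle of the ridge; it ends 90 mm above the origin, with a slim pot 9 mm higher. With the TCP here, fingers down, the tips stay clear of the ridge, whichever two sides are taken.
- house: Roofless model house of pale wood, 350 g, loose but not to be shifted: walls 100 mm along its x, 140 mm along its y, 4 mm thick, on a 160 x 200 x 8 mm board with three shrubs lower than the walls. Long walls end 68 mm above the table; the end walls (-y, +y) rise to gables, peak at 103 mm. Origin: centre of the board's underside. The roof's ridge goes along this y, either way round.
- house_seat (a point): Where the roof's origin would be with the roof sitting on the walls: over the middle of the house, 54 mm above the table, axes as the house's. Seated, the eaves overhang the long walls by 12 mm and reach 14 mm below their tops. The roof's origin must end about 10 mm straight above this point.
- brush_jar: Bystander: glass jar of paint brushes, 75 mm across, tips up to 190 mm high. Origin at the centre of its foot. It stands somewhere in the row between the roof and the house.
- glue_bottle: Bystander: white glue bottle with a pointed cap, 60 mm across, 162 mm high. Origin at the centre of its foot. In the row between the roof and the house.
- garage: Bystander: small model garage with a flat roof, 70 x 100 x 50 mm. Origin at the centre of its underside. In the row between the roof and the house.
- glue_gun: Bystander: glue gun on its wire stand, 170 mm long, 120 mm high, at the back of the table. Origin on the table below the middle of the gun.
- sanding_block: Bystander: cork sanding block, 30 x 70 x 28 mm, at the robot's end of the row. Origin at the centre of its underside.
- loom_ring: Bystander: knitting ring with pegs, 120 mm across, 36 mm high, at the left side. Origin at the centre of its underside.
- stick_box: Bystander: open carton of glue sticks, 70 x 125 x 38 mm, at the right side. Origin at the centre of its underside.
There are look-alikes about, which are no part of the job. Leave any yellow look-alike of the roof alone.

How it is judged:
By the outcome, as a careful person would: the job done as asked, in the order asked, and still so for the second after the job is handed in, while the arm keeps its last pose, push and grip.
It also fails if it takes over 51 s, if anything falls off the work surface, if the arm or the gripper's body presses on something with over 40 N, if the wrist force passes 120 N, or if a joint passes its speed limit or range.

## Robot

A 6-joint arm with a two-finger parallel gripper is mounted at the origin on the work surface. World frame = base frame: x ahead of the robot, y to its left, z up, the work surface at z = 0. Lengths are in m, angles in rad, forces in N, time in s.
With the tool pointing down it reaches from about 0.225 to 0.875 m from the base axis. Payload 3.4 kg.
Tool frame: the origin (TCP) lies between the finger pads, 19 mm behind the fingertips; this is the grasp point; z points along the fingers, y is the line along which they close (so a half turn about z gives the same grasp; the last joint's range is limited). The gripper opens to 85 mm and grips with 20 to 120 N. Pads are 22 mm wide; open, the fingers measure 114 mm over their backs; the gripper's body (76 mm by 85 mm) begins 54 mm behind the grasp point. The pads swing forward as they close: fully open they stand 13 mm farther back than shut.
Start: joints at [1.196, 0.276, 1.505, -0, 1.361, -0.121], TCP at [0.144, 0.557, 0.25] pointing down, gripper open.
Joint ranges: [-2.89, 2.89], [-0.75, 2.08], [0.22, 2.7], [-1.18, 4.32], [0.11, 2.71], [-2.7, 2.7]. Speed limits (rad/s): [2.57, 2.57, 3.14, 3.14, 3.14, 3.14].

## Interface

Orientations are given as a unit quaternion [w, x, y, z].
In Python, from rig import get_state, imaging, ticket gives the robot as it stands. The module is installed in compiled form; this text tells all that it offers.
- The arm moves only by the shell command python3 -m inch 'ROWS' [FORCE]. ROWS is JSON, a list of rows, each an object with "claw": the opening, from -1 (shut) to 1 (fully open); "travel": the shift along the world's x, y, z in units of 200 mm (1.0 is 200 mm), a list of three; "turn": the turn about the world's z in units of 180 degrees (1.0 is 180 degrees). A call has 1 to 5 rows; each row is the pose to reach, as a shift and turn from the pose commanded when the call began, turning the shorter way round; what a row does not reach only later rows make up. A row lasts 1/10 s, in which the tool goes at most 50 mm and 8.59 degrees, less where a joint would pass 70% of its speed; a pose out of reach is approached as far as the arm can. A call with a number of a shift or a turn outside -1 to 1 is refused whole. A call with a gripper value outside its range is refused whole. The fingers move at their own pace and stop on an object; FORCE is the grip in N (left out, the last holds). Time passes only in rows, so rows that repeat a pose let the fingers close. It gives the time, the measured TCP pose, the force, the opening and the grip force at its end, in the units of the state.
- get_state(): the state, without advancing time (a new reading comes with each control period).
- imaging.get_image(name): name is "scene" or "side" or "wrist"; returns the picture (400x640x3 uint8, red, green, blue); there is no depth.
- imaging.camera_params(name): a dict with "camera_matrix" (3x3 intrinsics, pixels), "k1" (the pictures are not rectified: a ray, as slopes to the right and down, at radius r is drawn at 1 + k1 r^2 times it, then the intrinsics apply), "cam_to_world" (4x4, takes a point from camera to world coordinates); the wrist camera has in their place "T_tool_cam" (4x4, takes a point from camera to tool coordinates, whose origin is the TCP and whose axes are the flange's). Camera axes: x right, y down, z forward; pixel columns grow to the right and rows downward; lengths in m; the calibration is good to about 2 mm. A picture is of the moment at which its call begins: read the wrist's pose just before it. camera_params takes no time and is no camera call.
- ticket.sign_off(): hands the job in; it is judged then, once.
The state is a dict: "clock": time; "qpos": joint angles; "qd": joint speeds; "effort": joint torques, N m; "position": TCP position; "ee_rot": TCP orientation; "contact_force": force on the tool from outside, world axes, zero at the start; "moment": the same for the moment, N m; "width": finger opening in m; "gripper_force": force on a finger pad.
Only numpy, scipy, OpenCV 4.12 (cv2) and the standard library are available. Lean on these libraries where they do the work, as an engineer would, in place of code of your own. Each camera call takes 0.05 s, during which the arm holds its last target. There are 200 camera calls.

## Working session

There is one attempt and no reset: what is moved stays moved. The work goes in short steps, Python scripts to look and compute and a shell command to move; the robot and the scene stay as the last step left them, time stands still between calls to the robot, and variables do not carry over. Pictures are saved under pics/ and viewed, at most 10 in all, crops included, and the job is handed in when it is done.

```bash
mkdir -p pics; cat > h.py <<'E'
import numpy as np, cv2
from rig import get_state, imaging
from scipy.spatial.transform import Rotation as R
def snap(n,f):
    s=get_state(); im=imaging.get_image(n); cv2.imwrite(f'pics/{f}.png',cv2.cvtColor(im,cv2.COLOR_RGB2BGR)); return s,im
def cam(n,s=None):
    p=imaging.camera_params(n); K=np.array(p['camera_matrix']); k=p['k1']
    if n=='wrist':
        T=np.eye(4); q=s['ee_rot']; T[:3,:3]=R.from_quat([q[1],q[2],q[3],q[0]]).as_matrix(); T[:3,3]=s['position']; T=T@np.array(p['T_tool_cam'])
    else: T=np.array(p['cam_to_world'])
    return K,np.array([k,0,0,0.]),T
def ray(c,uv):
    K,d,T=c; u=cv2.undistortPoints(np.array(uv,float).reshape(-1,1,2),K,d).reshape(-1,2)
    v=np.c_[u,np.ones(len(u))]@T[:3,:3].T; return T[:3,3],v
def plane(c,uv,z):
    o,v=ray(c,uv); return o+v*((z-o[2])/v[:,2])[:,None]
def tri(c1,uv1,c2,uv2):
    o1,a=ray(c1,uv1);o2,b=ray(c2,uv2);out=[]
    for p,q in zip(a,b):
        s=np.linalg.lstsq(np.c_[p,-q],o2-o1,rcond=None)[0]; x=o1+s[0]*p;y=o2+s[1]*q; out.append(np.r_[(x+y)/2,np.linalg.norm(x-y)])
    return np.array(out)
def proj(c,P):
    K,d,T=c; W=np.linalg.inv(T); return cv2.projectPoints(np.atleast_2d(P).astype(float),cv2.Rodrigues(W[:3,:3])[0],W[:3,3],K,d)[0].reshape(-1,2)
E
python3 - <<'E'
from h import *
for n in('scene','side','wrist'): s,_=snap(n,n+'0')
print(s)
for n in('scene','side'): print(np.round(cam(n)[2],3).tolist())
print(imaging.camera_params('wrist'))
E
```

```text
{'clock': 0.1, 'qpos': array([ 1.19600152e+00,  2.76518726e-01,  1.50601566e+00, -3.41174774e-05,
        1.36069213e+00, -1.21004427e-01]), 'qd': array([-0.00206974, -0.00246872, -0.00199085,  0.00059486,  0.001464  ,
       -0.00033545]), 'effort': array([ 1.59248215e-03, -4.17702627e+01, -2.46406066e+01, -1.56341403e-04,
        5.94732701e-03,  3.28105637e-05]), 'position': array([0.14422305, 0.55616002, 0.24922998]), 'ee_rot': array([-1.84277318e-04,  1.26551328e-01,  9.91959724e-01, -7.96046659e-04]), 'contact_force': array([-0.37362814,  0.40115716,  0.52587357]), 'moment': array([-0.02139124,  0.01083929, -0.01421261]), 'gripper_force': 0.0, 'width': 0.08549265598411673}
[[-0.613, 0.534, -0.582, 1.153], [0.79, 0.425, -0.443, 0.495], [0.011, -0.731, -0.682, 0.83], [0.0, 0.0, 0.0, 1.0]]
[[-0.965, -0.186, 0.188, 0.236], [-0.263, 0.72, -0.642, 1.015], [-0.016, -0.669, -0.743, 1.224], [0.0, 0.0, 0.0, 1.0]]
{'camera_matrix': array([[283.43441054,   0.        , 319.78604589],
       [  0.        , 283.43441054, 200.6723993 ],
       [  0.        ,   0.        ,   1.        ]]), 'k1': -0.010479218428614757, 'T_tool_cam': array([[ 3.56650077e-04, -9.51250718e-01, -3.08418456e-01,
         7.83881199e-02],
       [ 9.99999838e-01,  2.02260077e-04,  5.32555599e-04,
         9.47261192e-04],
       [-4.44213156e-04, -3.08418596e-01,  9.51250636e-01,
        -1.24421037e-01],
       [ 0.00000000e+00,  0.00000000e+00,  0.00000000e+00,
         1.00000000e+00]])}
```

View pics/scene0.png

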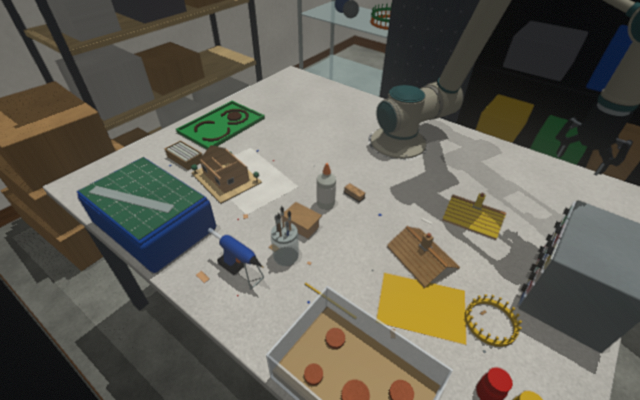

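View pics/side0.png

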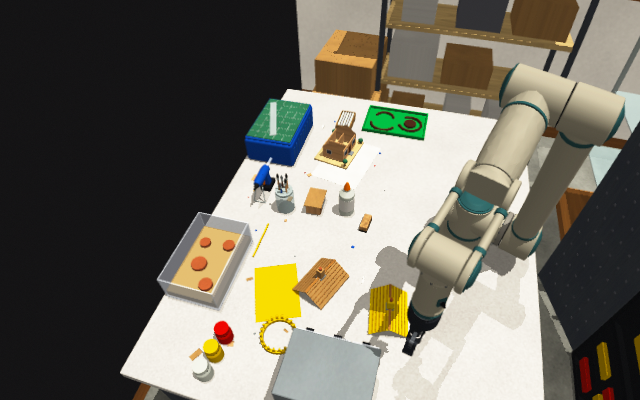

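The scene view shows the brown roof at about (423,255) with its chimney at (425,240), and the house at (223,172). Side view: roof (321,283), house (340,145). The jar, garage, bottle and block lie between them, and the yellow decoy is separate. Next I'll zoom in on roof and house.

```bash
python3 - <<'E'
import cv2,numpy as np
a=cv2.imread('pics/scene0.png');b=cv2.imread('pics/side0.png')
def c(im,x,y,w=100,h=75): return cv2.resize(im[y:y+h,x:x+w],None,fx=4,fy=4,interpolation=cv2.INTER_CUBIC)
cv2.imwrite('pics/z1.png',np.vstack([np.hstack([c(a,375,218),c(a,178,138)]),np.hstack([c(b,275,245),c(b,295,100)])]))
E
```

```text
(no output)
```

View pics/z1.png

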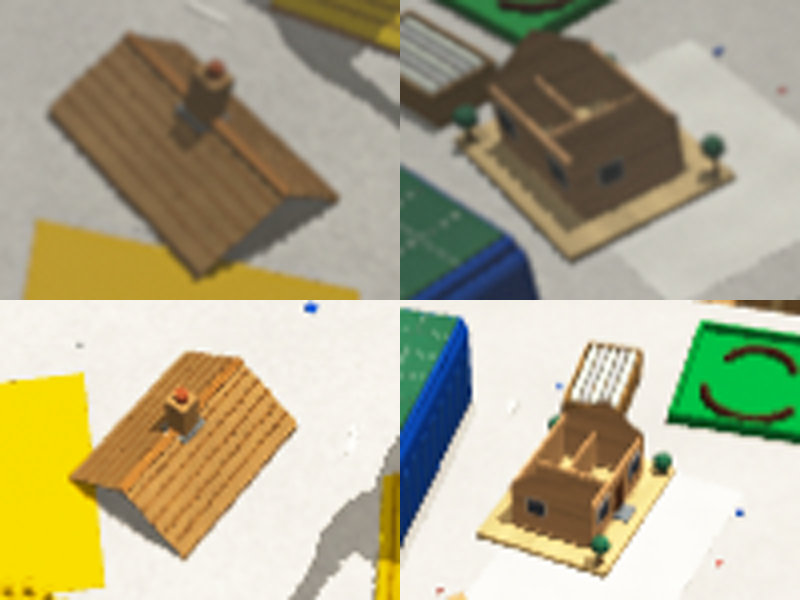

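The zoom shows the roof's eave corners, ridge ends and chimney, plus three corners of the house's board in each view. Casting rays from these.

```bash
python3 - <<'E'
from h import *
np.set_printoptions(precision=4,suppress=True)
A=cam('scene');B=cam('side')
print('roof eaves scene',plane(A,[[387.5,246],[424.5,287.2],[459.5,267.5]],.003))
print('roof eaves side',plane(B,[[293,290],[321,309.2],[349.2,276.5],[322,258]],.003))
print('ridge scene',plane(A,[[406.7,226.5],[446.2,266.2]],.053))
print('ridge side',plane(B,[[306.2,292],[335,260]],.053))
print('board scene',plane(A,[[221,203],[261.2,182.5],[191.7,175]],.008))
print('board side',plane(B,[[314.5,159],[346.2,169],[363.5,142.5]],.008))
print('jar,garage,bottle side',plane(B,[[284,208],[315,205],[347,212],[365,226],[263,195]],.0))
E
```

```text
roof eaves scene [[0.4871 0.2363 0.003 ]
 [0.5477 0.3819 0.003 ]
 [0.4306 0.4287 0.003 ]]
roof eaves side [[0.5433 0.383  0.003 ]
 [0.4315 0.4275 0.003 ]
 [0.37   0.2822 0.003 ]
 [0.4827 0.2317 0.003 ]]
ridge scene [[0.4308 0.2586 0.053 ]
 [0.4916 0.4043 0.053 ]]
ridge side [[0.4867 0.4048 0.053 ]
 [0.4269 0.2604 0.053 ]]
board scene [[ 0.6677 -0.2708  0.008 ]
 [ 0.5158 -0.2415  0.008 ]
 [ 0.6366 -0.4568  0.008 ]]
board side [[ 0.6566 -0.2665  0.008 ]
 [ 0.5042 -0.2384  0.008 ]
 [ 0.4672 -0.433   0.008 ]]
jar,garage,bottle side [[ 0.6962  0.0368  0.    ]
 [ 0.5797 -0.0099  0.    ]
 [ 0.4459 -0.0061  0.    ]
 [ 0.3623  0.0456  0.    ]
 [ 0.8048 -0.009   0.    ]]
```

Roof: about (0.458, 0.332), ridge at 67.4° (yaw −22.6°). House: about (0.57, −0.35), yaw about −10.5°. The two views differ by 1 cm on the house, so I'll refine that from the wrist. The tool's y is at 75.4°, so a −8° turn puts the fingers along the ridge. Moving above the roof now.

```bash
python3 -m inch '[{"claw":1,"travel":[0,-0.2,0.05],"turn":-0.01},{"claw":1,"travel":[0.02,-0.4,0.1],"turn":-0.02},{"claw":1,"travel":[0.1,-0.6,0.1],"turn":-0.03},{"claw":1,"travel":[0.25,-0.75,0.1],"turn":-0.044},{"claw":1,"travel":[0.4,-0.87,0.1],"turn":-0.044}]' 20
python3 -m inch '[{"claw":1,"travel":[0.2,-0.05,0],"turn":0},{"claw":1,"travel":[0.4,-0.11,0],"turn":0},{"claw":1,"travel":[0.6,-0.16,0],"turn":0},{"claw":1,"travel":[0.8,-0.21,0],"turn":0},{"claw":1,"travel":[0.9,-0.25,0],"turn":0}]'
python3 -m inch '[{"claw":1,"travel":[0,0,0],"turn":0},{"claw":1,"travel":[0,0,0],"turn":0}]'
python3 - <<'E'
from h import *
s,_=snap('wrist','w1');print(s['position'],s['ee_rot'])
E
```

```text
clock: 0.65
position: [0.2243, 0.3806, 0.2702]
ee_rot: [0.0, 0.195, 0.981, -0.0]
contact_force: [1.5, 1.5, 0.2]
width: 0.0857
gripper_force: 0.0
clock: 1.15
position: [0.4076, 0.3317, 0.2696]
ee_rot: [0.001, 0.196, 0.981, 0.0]
contact_force: [-1.5, -0.1, -0.1]
width: 0.0856
gripper_force: 0.0
clock: 1.35
position: [0.404, 0.3324, 0.2695]
ee_rot: [-0.001, 0.195, 0.981, -0.0]
contact_force: [-0.5, -0.2, -0.6]
width: 0.0854
gripper_force: 0.0
[0.40401335 0.33236797 0.26950253] [-8.85873633e-04  1.95327840e-01  9.80737563e-01 -2.85978946e-04]
```

View pics/w1.png

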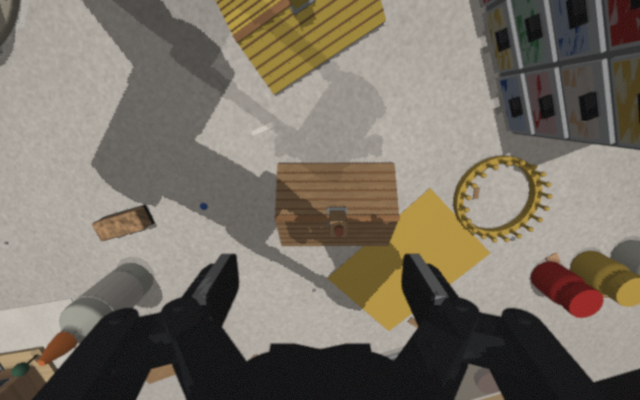

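The wrist view shows the roof centred near (338,205), its ridge from (275,210) to (399,208), eave corners near (279,163), (393,163), (282,245) and (398,243), and the pot at (339,230).

```bash
python3 - <<'E'
from h import *
np.set_printoptions(precision=4,suppress=True)
s=get_state();C=cam('wrist',s)
im=cv2.imread('pics/w1.png')
print(plane(C,[[279,163],[393,163],[282,245],[398,243]],.003), plane(C,[[275,210],[399,208]],.053),plane(C,[[339,230]],.095))
cv2.imwrite('pics/z2.png',cv2.resize(im[145:265,255:415],None,fx=5,fy=5,interpolation=cv2.INTER_CUBIC))
E
```

```text
[[0.3755 0.2839 0.003 ]
 [0.436  0.4305 0.003 ]
 [0.4918 0.2348 0.003 ]
 [0.5563 0.3997 0.003 ]] [[0.4229 0.2637 0.053 ]
 [0.4808 0.4112 0.053 ]] [[0.4617 0.3335 0.095 ]]
```

View pics/z2.png

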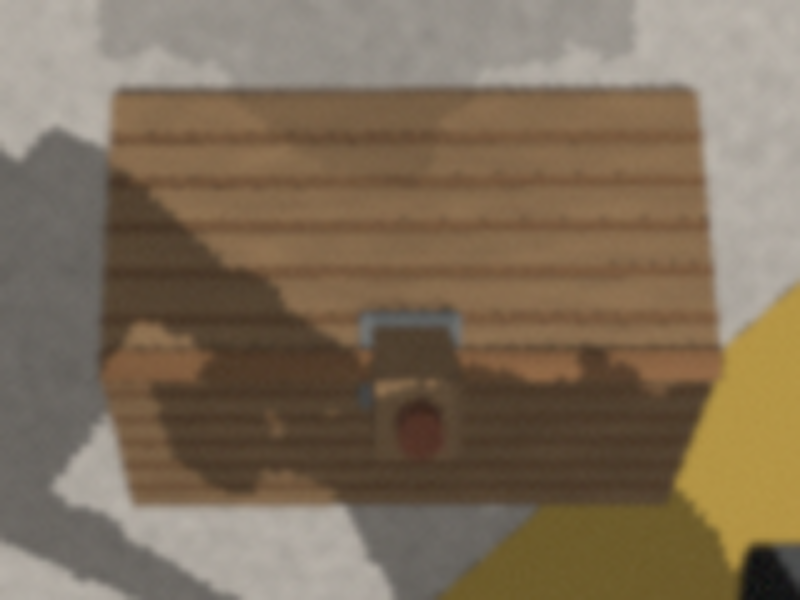

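```bash
python3 - <<'E'
from h import *
np.set_printoptions(precision=4,suppress=True)
s=get_state();C=cam('wrist',s)
e=plane(C,[[277.4,163],[394,163],[282,245.6],[388.6,245.6]],.002);r=plane(C,[[275.6,218],[399,217]],.054)
ang=lambda v:np.degrees(np.arctan2(v[1],v[0]))
print(e,e.mean(0),ang(e[1]-e[0]),ang(e[3]-e[2]));print(r,r.mean(0),ang(r[1]-r[0]));print(plane(C,[[338.6,229]],.09),s['position'])
E
```

```text
[[0.3747 0.2816 0.002 ]
 [0.4368 0.432  0.002 ]
 [0.4931 0.234  0.002 ]
 [0.5555 0.3851 0.002 ]] [0.4651 0.3332 0.002 ] 67.56910331707869 67.55467782809495
[[0.4328 0.2601 0.054 ]
 [0.4921 0.4073 0.054 ]] [0.4625 0.3337 0.054 ] 68.05675008448816
[[0.4626 0.3331 0.09  ]] [0.4034 0.3326 0.2697]
```

Wrist fix: roof centre (0.462, 0.333), ridge 67.6°, already matched by the tool. Moving over and down for a closer check.

```bash
python3 -m inch '[{"claw":1,"travel":[0.15,0,0],"turn":0},{"claw":1,"travel":[0.29,0,-0.1],"turn":0},{"claw":1,"travel":[0.29,0,-0.3],"turn":0},{"claw":1,"travel":[0.29,0,-0.5],"turn":0},{"claw":1,"travel":[0.29,0,-0.6],"turn":0}]'
python3 -m inch '[{"claw":0.2,"travel":[0,0,0],"turn":0},{"claw":0.2,"travel":[0,0,0],"turn":0},{"claw":0.2,"travel":[0,0,0],"turn":0}]'
python3 - <<'E'
from h import *
s,im=snap('wrist','w2');print(s['position'],s['ee_rot'])
C=cam('wrist',s); a=np.radians(67.6); u=np.array([np.cos(a),np.sin(a)]);v=np.array([np.sin(a),-np.cos(a)])
c=np.array([.462,.333]); P=[np.r_[c+i*.01*u+j*.01*v,.09] for i,j in((1,1),(1,-1),(-1,-1),(-1,1))]
print(proj(C,P).round(1).tolist())
E
```

```text
clock: 1.9
position: [0.459, 0.3323, 0.1469]
ee_rot: [-0.002, 0.194, 0.981, -0.002]
contact_force: [-0.6, -0.0, 0.3]
width: 0.0857
gripper_force: 0.0
clock: 2.2
position: [0.4629, 0.3337, 0.152]
ee_rot: [0.001, 0.194, 0.981, 0.001]
contact_force: [0.6, -0.4, 0.2]
width: 0.051
gripper_force: 0.0
[0.46292475 0.3336604  0.15200349] [0.00137357 0.19429312 0.98094175 0.00125617]
[[330.5, 236.7], [330.8, 210.7], [302.2, 210.7], [302.7, 236.8]]
```

View pics/w2.png

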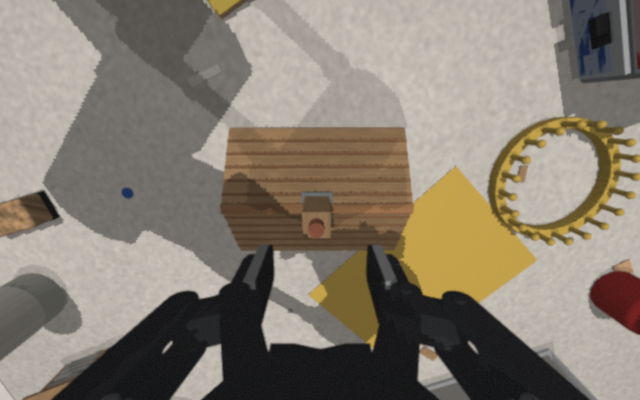

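The chimney top spans about x 302–331 and y 210–238, as predicted, so alignment is good. Descending, then closing gradually.

```bash
python3 -m inch '[{"claw":0.2,"travel":[0,0,-0.15],"turn":0},{"claw":0.2,"travel":[0,0,-0.28],"turn":0},{"claw":0.2,"travel":[0,0,-0.365],"turn":0},{"claw":-0.2,"travel":[0,0,-0.365],"turn":0},{"claw":-0.2,"travel":[0,0,-0.365],"turn":0}]'
python3 -m inch '[{"claw":-0.42,"travel":[0,0,0],"turn":0},{"claw":-0.42,"travel":[0,0,0],"turn":0},{"claw":-0.47,"travel":[0,0,0],"turn":0},{"claw":-0.47,"travel":[0,0,0],"turn":0},{"claw":-0.47,"travel":[0,0,0],"turn":0}]'
python3 - <<'E'
from h import *
s,im=snap('wrist','w3');print(s['position'],s['ee_rot'],s['width'])
cv2.imwrite('pics/z3.png',cv2.resize(cv2.cvtColor(im[100:300,160:480],cv2.COLOR_RGB2BGR),None,fx=2.5,fy=2.5))
E
```

```text
clock: 2.75
position: [0.4632, 0.3331, 0.0783]
ee_rot: [0.001, 0.195, 0.981, 0.001]
contact_force: [0.1, 0.3, -0.6]
width: 0.0343
gripper_force: 0.0
clock: 3.25
position: [0.4625, 0.3327, 0.0773]
ee_rot: [0.0, 0.195, 0.981, 0.0]
contact_force: [-0.9, 0.5, 0.4]
width: 0.0225
gripper_force: 0.0
[0.46247229 0.33267049 0.07725938] [1.61988903e-04 1.94789862e-01 9.80844963e-01 2.06020386e-04] 0.02250887956757064
```

View pics/z3.png

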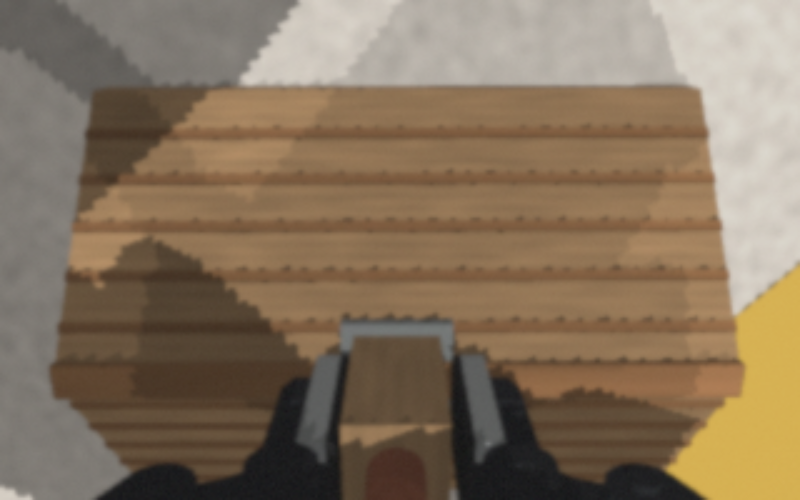

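The fingers straddle the chimney, with about 1 mm to spare on each side. Closing in tiny steps now, watching the pad force.

```bash
python3 -m inch '[{"claw":-0.5,"travel":[0,0,0],"turn":0},{"claw":-0.5,"travel":[0,0,0],"turn":0},{"claw":-0.52,"travel":[0,0,0],"turn":0},{"claw":-0.52,"travel":[0,0,0],"turn":0}]' 20
python3 -m inch '[{"claw":-0.535,"travel":[0,0,0],"turn":0},{"claw":-0.535,"travel":[0,0,0],"turn":0}]'
```

```text
clock: 3.7
position: [0.4623, 0.3325, 0.0769]
ee_rot: [-0.0, 0.195, 0.981, -0.0]
contact_force: [-1.0, -0.9, 0.9]
width: 0.0205
gripper_force: 0.3
clock: 3.9
position: [0.4623, 0.3325, 0.077]
ee_rot: [-0.0, 0.195, 0.981, -0.0]
contact_force: [-0.1, -1.4, -0.6]
width: 0.0201
gripper_force: 4.2
```

```bash
python3 -m inch '[{"claw":-0.543,"travel":[0,0,0],"turn":0},{"claw":-0.543,"travel":[0,0,0],"turn":0},{"claw":-0.543,"travel":[0,0,0],"turn":0}]'
```

```text
clock: 4.2
position: [0.4624, 0.3326, 0.077]
ee_rot: [-0.0, 0.195, 0.981, 0.0]
contact_force: [-0.4, -0.3, 0.0]
width: 0.0198
gripper_force: 13.8
```

```bash
python3 -m inch '[{"claw":-0.538,"travel":[0,0,0],"turn":0},{"claw":-0.538,"travel":[0,0,0],"turn":0},{"claw":-0.538,"travel":[0,0,0],"turn":0}]'
python3 -m inch '[{"claw":-0.538,"travel":[0,0,0],"turn":0},{"claw":-0.538,"travel":[0,0,0],"turn":0}]'
```

```text
clock: 4.5
position: [0.4624, 0.3326, 0.077]
ee_rot: [0.0, 0.195, 0.981, 0.0]
contact_force: [0.2, -0.2, -0.5]
width: 0.0198
gripper_force: 13.8
clock: 4.7
position: [0.4624, 0.3326, 0.077]
ee_rot: [0.0, 0.195, 0.981, 0.0]
contact_force: [0.4, -1.2, -0.4]
width: 0.0199
gripper_force: 13.8
```

```bash
python3 -m inch '[{"claw":-0.532,"travel":[0,0,0],"turn":0},{"claw":-0.532,"travel":[0,0,0],"turn":0}]'
python3 -m inch '[{"claw":-0.528,"travel":[0,0,0],"turn":0},{"claw":-0.528,"travel":[0,0,0],"turn":0}]'
```

```text
clock: 4.9
position: [0.4624, 0.3327, 0.077]
ee_rot: [0.0, 0.195, 0.981, 0.0]
contact_force: [0.1, -0.1, -0.8]
width: 0.02
gripper_force: 0.9
clock: 5.1
position: [0.4625, 0.3327, 0.0771]
ee_rot: [0.0, 0.195, 0.981, 0.0]
contact_force: [0.2, 0.1, -0.2]
width: 0.0201
gripper_force: 0.0
```

```bash
python3 -m inch '[{"claw":-0.535,"travel":[0,0,0],"turn":0},{"claw":-0.535,"travel":[0,0,0],"turn":0},{"claw":-0.535,"travel":[0,0,0],"turn":0}]'
python3 -m inch '[{"claw":-0.536,"travel":[0,0,0],"turn":0},{"claw":-0.536,"travel":[0,0,0],"turn":0},{"claw":-0.536,"travel":[0,0,0],"turn":0}]'
```

```text
clock: 5.4
position: [0.4625, 0.3326, 0.0771]
ee_rot: [0.0, 0.195, 0.981, 0.0]
contact_force: [0.1, -0.4, 0.6]
width: 0.0199
gripper_force: 4.2
clock: 5.7
position: [0.4625, 0.3327, 0.0771]
ee_rot: [0.0, 0.195, 0.981, 0.0]
contact_force: [-0.2, -0.3, 0.9]
width: 0.0198
gripper_force: 5.4
```

Approached from below, the pinch is about 1.2 N per 0.001 of claw (the force hangs when backing off). I'll use −0.538 (~8 N) and do a small slow lift.

```bash
python3 -m inch '[{"claw":-0.538,"travel":[0,0,0],"turn":0},{"claw":-0.538,"travel":[0,0,0],"turn":0},{"claw":-0.538,"travel":[0,0,0.02],"turn":0},{"claw":-0.538,"travel":[0,0,0.05],"turn":0},{"claw":-0.538,"travel":[0,0,0.08],"turn":0}]'
python3 -m inch '[{"claw":-0.538,"travel":[0,0,0],"turn":0},{"claw":-0.538,"travel":[0,0,0.03],"turn":0}]'
python3 - <<'E'
from h import *
s,a=snap('scene','s4');_,b=snap('side','d4');_,w=snap('wrist','w4');print(s['position'],s['gripper_force'])
f=lambda im,x,y,w,h,k:cv2.cvtColor(cv2.resize(im[y:y+h,x:x+w],None,fx=k,fy=k,interpolation=cv2.INTER_CUBIC),cv2.COLOR_RGB2BGR)
cv2.imwrite('pics/z4.png',np.vstack([np.hstack([f(a,360,200,133,90,3),f(b,255,215,133,90,3)]),f(w,60,60,532,220,1.5)]))
E
```

```text
clock: 6.2
position: [0.4623, 0.3325, 0.0934]
ee_rot: [-0.0, 0.195, 0.981, -0.0]
contact_force: [-0.1, -0.4, -0.5]
width: 0.0201
gripper_force: 7.7
clock: 6.4
position: [0.4619, 0.3323, 0.0989]
ee_rot: [-0.0, 0.195, 0.981, -0.0]
contact_force: [0.1, -0.6, -0.6]
width: 0.0198
gripper_force: 7.7
[0.46191482 0.33231681 0.09885234] 7.720038592815399
```

View pics/z4.png

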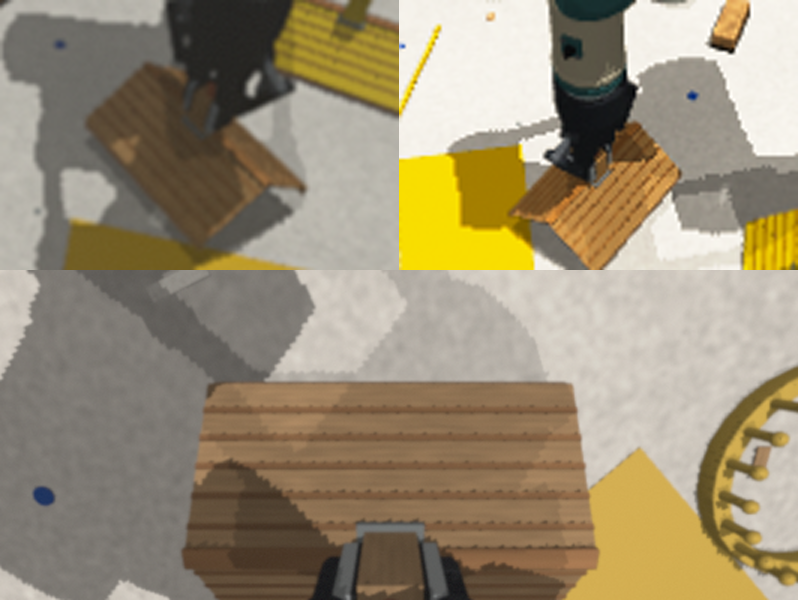

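The roof lifted cleanly and level, and the pinch is steady at 7.7 N. Raising above the 190 mm brushes and carrying part of the way.

```bash
C=-0.538
python3 -m inch '[{"claw":-0.538,"travel":[0,0,0.1],"turn":0},{"claw":-0.538,"travel":[0,0,0.3],"turn":0},{"claw":-0.538,"travel":[0,0,0.55],"turn":0},{"claw":-0.538,"travel":[0,0,0.8],"turn":0},{"claw":-0.538,"travel":[0,0,1.0],"turn":0}]' | grep -E 'pos|grip'
python3 -m inch '[{"claw":-0.538,"travel":[0,-0.04,0.06],"turn":0},{"claw":-0.538,"travel":[0.02,-0.12,0.06],"turn":0},{"claw":-0.538,"travel":[0.04,-0.24,0.06],"turn":0},{"claw":-0.538,"travel":[0.07,-0.38,0.06],"turn":0},{"claw":-0.538,"travel":[0.1,-0.53,0.06],"turn":0}]' | grep -E 'pos|grip'
python3 -m inch '[{"claw":-0.538,"travel":[0.03,-0.15,0],"turn":0},{"claw":-0.538,"travel":[0.06,-0.3,0],"turn":0},{"claw":-0.538,"travel":[0.09,-0.45,0],"turn":0},{"claw":-0.538,"travel":[0.12,-0.6,0],"turn":0},{"claw":-0.538,"travel":[0.15,-0.75,0],"turn":0}]' | grep -E 'pos|grip'
python3 -m inch '[{"claw":-0.538,"travel":[0.03,-0.15,0],"turn":0},{"claw":-0.538,"travel":[0.06,-0.3,0],"turn":0},{"claw":-0.538,"travel":[0.09,-0.45,0],"turn":0},{"claw":-0.538,"travel":[0.12,-0.55,0],"turn":0},{"claw":-0.538,"travel":[0.14,-0.6,0],"turn":0}]' | grep -E 'pos|grip'
python3 -m inch '[{"claw":-0.538,"travel":[0,0,0],"turn":0},{"claw":-0.538,"travel":[0,0,0],"turn":0},{"claw":-0.538,"travel":[0,0,0],"turn":0}]'
python3 - <<'E'
from h import *
s,im=snap('wrist','w5');print(s['position'],s['ee_rot'])
np.save('s5.npy',np.r_[s['position'],s['ee_rot']])
C=cam('wrist',s)
print('pred board corners',[proj(C,[c[0],c[1],.008]).round().tolist() for c in ((.667,-.271),(.516,-.2415),(.637,-.457),(.48,-.43))])
E
```

```text
position: [0.4626, 0.3327, 0.302]
gripper_force: 7.8
position: [0.4813, 0.2244, 0.308]
gripper_force: 7.8
position: [0.5109, 0.0742, 0.308]
gripper_force: 7.8
position: [0.5391, -0.046, 0.3081]
gripper_force: 7.8
clock: 8.85
position: [0.5398, -0.0424, 0.3106]
ee_rot: [-0.001, 0.194, 0.981, 0.0]
contact_force: [-0.8, -0.6, 0.5]
width: 0.0202
gripper_force: 7.8
[ 0.53982182 -0.04240804  0.31060433] [-6.04025819e-04  1.94247937e-01  9.80952226e-01  3.22507739e-04]
pred board corners [[[226.0, 280.0]], [[197.0, 197.0]], [[126.0, 300.0]], [[85.0, 220.0]]]
```

```bash
python3 - <<'E'
import cv2
im=cv2.imread('pics/w5.png');cv2.imwrite('pics/z5.png',cv2.resize(im[150:330,30:270],None,fx=3.3333,fy=3.3333,interpolation=cv2.INTER_CUBIC))
E
```

```text
(no output)
```

View pics/z5.png

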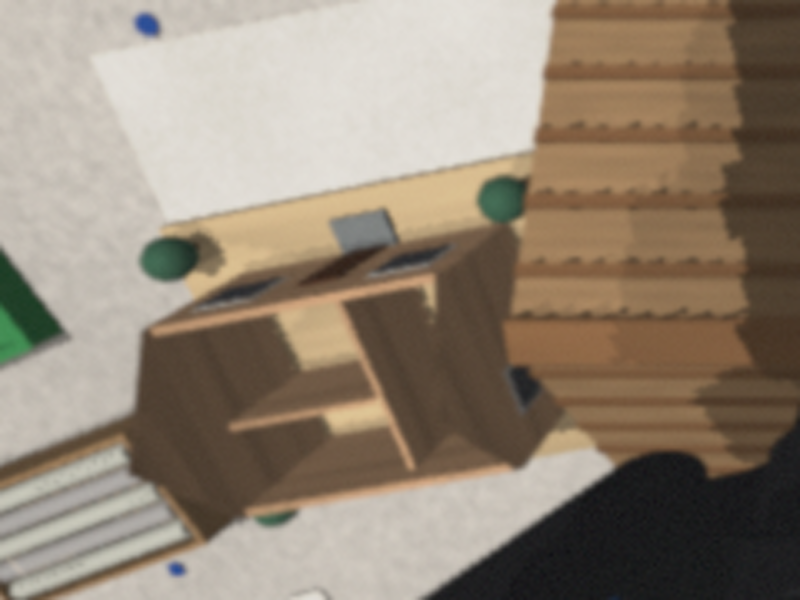

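The house's long wall tops show as light strips in the crop: the −x wall from (152,331) to (435,283) and the +x wall from (247,513) to (518,466). The board's −x edge runs from (163,228) to (533,153). Casting these at their known heights.

```bash
python3 - <<'E'
from h import *
np.set_printoptions(precision=4,suppress=True)
d=np.load('s5.npy');C=cam('wrist',dict(position=d[:3],ee_rot=d[3:]))
f=lambda l:np.array(l,float)/(10/3)+[30-.35,150-.35]
ang=lambda v:np.degrees(np.arctan2(v[1],v[0]))
a=plane(C,f([[152,331],[435,283]]),.068);b=plane(C,f([[247,513],[518,466]]),.068);e=plane(C,f([[163,228],[533,153]]),.008)
for n,p in zip('-x +x board'.split(),(a,b,e)): print(n,p[:,:2].tolist(),ang(p[1]-p[0]),np.linalg.norm(p[1]-p[0]))
th=np.radians(80)
for t in (79,79.5,80):
    t=np.radians(t);n=np.array([np.sin(t),-np.cos(t)]);print(np.degrees(t),'x-offset walls',a[:,:2]@n,b[:,:2]@n,'board',e[:,:2]@n+.08, 'along',a[:,:2]@[np.cos(t),np.sin(t)],b[:,:2]@[np.cos(t),np.sin(t)],e[:,:2]@[np.cos(t),np.sin(t)]+.1)
# scene/side wall-independent: board centres
A=cam('scene');B=cam('side')
for q in(plane(A,[[221,203],[261.2,182.5],[191.7,175]],.008),plane(B,[[314.5,159],[346.2,169],[363.5,142.5]],.008)):
    for p in q: print(p[:2]@n,p[:2]@[np.cos(t),np.sin(t)])
E
```

```text
-x [[0.5102547895444663, -0.4127610662516597], [0.5377864359727196, -0.28533092279239763]] 77.80847340261273 0.13037036863144347
+x [[0.6048419790772788, -0.4308147327050875], [0.6304748003269469, -0.2996924012772923]] 78.93886624314953 0.13360429380928598
board [[0.47325567284631487, -0.43804781039862517], [0.5092254576882358, -0.25048787799935324]] 79.14376731307526 0.190977887890702
79.0 x-offset walls [0.5796 0.5823] [0.6759 0.6761] board [0.6281 0.6277] along [-0.3078 -0.1775] [-0.3075 -0.1739] [-0.2397 -0.0487]
79.5 x-offset walls [0.5769 0.5808] [0.6732 0.6745] board [0.6252 0.6263] along [-0.3129 -0.1825] [-0.3134 -0.1798] [-0.2445 -0.0535]
80.0 x-offset walls [0.5742 0.5792] [0.6705 0.6729] board [0.6221 0.625 ] along [-0.3179 -0.1876] [-0.3192 -0.1857] [-0.2492 -0.0583]
0.7045865581270748 -0.15071508920042948
0.5498654044484835 -0.14825424920471053
0.706236494183297 -0.33931571704889424
0.6929384919983004 -0.14838910913089953
0.5379360637676279 -0.1471795746760561
0.5352928539244017 -0.3452625225516482
```

The wrist gives the house at (0.571, −0.357) with ridge 79°. Squaring up (+11.5°), shifting to a closer viewpoint, and measuring again from the fit of the light strips.

```bash

python3 -m inch '[{"claw":-0.538,"travel":[0.05,-0.04,0],"turn":0.012},{"claw":-0.538,"travel":[0.14,-0.12,0],"turn":0.026},{"claw":-0.538,"travel":[0.25,-0.22,0],"turn":0.042},{"claw":-0.538,"travel":[0.34,-0.3,0],"turn":0.056},{"claw":-0.538,"travel":[0.39,-0.34,0],"turn":0.064}]' | grep -E 'pos|grip'
python3 -m inch '[{"claw":-0.538,"travel":[0,0,0],"turn":0},{"claw":-0.538,"travel":[0,0,0],"turn":0},{"claw":-0.538,"travel":[0,0,0],"turn":0}]'
python3 - <<'E'
from h import *
s,im=snap('wrist','w6');np.save('s6.npy',np.r_[s['position'],s['ee_rot']]);print(s['position'])
C=cam('wrist',s); np.set_printoptions(precision=4,suppress=True)
t=np.radians(79);n=np.array([np.sin(t),-np.cos(t)]);u=np.array([np.cos(t),np.sin(t)])
q=s['ee_rot'];print('tool y deg',np.degrees(np.arctan2(2*q[2]**2-1,2*q[1]*q[2])))
# rectify: resample plane z=.068 at 1 px/mm around est. centre, and z=.008
out=[]
for z in(.068,.008):
    X,Y=np.meshgrid(np.arange(-110,110,.5),np.arange(-90,90,.5)) # along, across mm
    P=np.array([.5709,-.3565])+X.reshape(-1,1)*1e-3*u+Y.reshape(-1,1)*1e-3*n
    m=proj(C,np.c_[P,np.full(len(P),z)]).astype(np.float32)
    g=cv2.remap(im,m[:,0].reshape(X.shape),m[:,1].reshape(X.shape),cv2.INTER_CUBIC)
    for k in range(0,440,40): cv2.line(g,(k,0),(k,360 if k==220 else 6),(255,0,0),1)
    cv2.line(g,(0,180),(440,180),(255,0,0),1);out.append(g[:300] if 0 else g)
cv2.imwrite('pics/z6.png',cv2.cvtColor(cv2.resize(np.hstack(out),(800,327)),cv2.COLOR_RGB2BGR))
E
```

```text
position: [0.6197, -0.1117, 0.3107]
gripper_force: 7.8
clock: 9.7
position: [0.6176, -0.1102, 0.3113]
ee_rot: [-0.0, 0.095, 0.995, 0.0]
contact_force: [0.1, 0.7, -1.3]
width: 0.0201
gripper_force: 7.8
[ 0.61764498 -0.11021853  0.31128155]
tool y deg 79.10114536674766
```

I have one view left and will keep it for the hover, so here I measure numerically from profiles.

```bash
python3 - <<'E'
from h import *
np.set_printoptions(precision=4,suppress=True,linewidth=200)
d=np.load('s6.npy');C=cam('wrist',dict(position=d[:3],ee_rot=d[3:]));im=cv2.cvtColor(cv2.imread('pics/w6.png'),cv2.COLOR_BGR2RGB)
t=np.radians(79);n=np.array([np.sin(t),-np.cos(t)]);u=np.array([np.cos(t),np.sin(t)])
def rect(z,xs,ys):
    X,Y=np.meshgrid(xs,ys);P=np.array([.5709,-.3565])+X.reshape(-1,1)*1e-3*u+Y.reshape(-1,1)*1e-3*n
    m=proj(C,np.c_[P,np.full(len(P),z)]).astype(np.float32);return cv2.remap(im,m[:,0].reshape(X.shape),m[:,1].reshape(X.shape),cv2.INTER_LINEAR).astype(int)
# wall-top strips: across profiles at several along positions
for x0 in(-55,-35,-15,5,25,45):
    for lo,hi in((-60,-36),(36,60)):
        g=rect(.068,np.arange(x0-4,x0+4.1,1),np.arange(lo,hi,1)).mean(1); print(x0,lo,'R',g[:,0].astype(int),'sat',(g[:,0]-g[:,2]).astype(int)) if x0 in(-35,25) else print(x0,lo,'peak sat',lo+np.argmax(g[:,0]-g[:,2]))
# strip length
for y0 in(-48,48):
    g=rect(.068,np.arange(-84,84,2),np.arange(y0-1,y0+1.1,1)).mean(0);print('along',y0,[f'{x}:{int(a)}' for x,a in zip(range(-84,84,2),g[:,0]-g[:,2])])
for y0 in(-70,):
    g=rect(.008,np.arange(-112,-84,2),np.arange(y0-3,y0+3.1,1)).mean(0);print('board -y',[f'{x}:{int(a)}' for x,a in zip(range(-112,-84,2),g[:,0]-g[:,2])])
for x0 in(-85,0,40):
    g=rect(.008,np.arange(x0-4,x0+4.1,1),np.arange(-92,-66,1)).mean(1);print('board -x',x0,[f'{x}:{int(a)}' for x,a in zip(range(-92,-66),g[:,0]-g[:,2])])
E
```

```text
-55 -60 peak sat -49
-55 36 peak sat 47
-35 -60 R [155 168 186 200 209 204 177 144 148 164 183 200 198 176 140 108  91  90  90  90  90  90  90  90] sat [51 56 61 65 68 65 51 26 26 43 65 78 78 69 54 41 33 33 33 33 33 33 33 33]
-35 36 R [116 117 115 114 115 115 115 118 129 149 179 195 199 180 158 136 125 124 127 134 137 139 138 145] sat [44 44 44 43 44 44 43 44 49 58 70 76 77 68 58 47 41 40 41 41 38 31 20 15]
-15 -60 peak sat -48
-15 36 peak sat 48
5 -60 peak sat -49
5 36 peak sat 48
25 -60 R [137 132 125 114  98  79  66  83 117 157 193 215 213 187 146 109  90  88  88  88  89  88  88  88] sat [ 3  3  3  4  8 13 21 32 45 61 76 84 84 73 57 41 33 32 32 32 33 32 32 32]
25 36 R [ 92  95  98 102 109 114 118 123 137 161 193 210 217 217 214 212 209 206 205 204 206 208 212 214] sat [34 35 36 38 41 43 45 46 52 62 76 82 82 80 76 73 70 69 67 65 56 43 27 20]
45 -60 peak sat -49
45 36 peak sat 48
along -48 ['-84:16', '-82:16', '-80:16', '-78:16', '-76:17', '-74:18', '-72:23', '-70:32', '-68:46', '-66:67', '-64:71', '-62:72', '-60:71', '-58:71', '-56:71', '-54:71', '-52:71', '-50:71', '-48:70', '-46:
[... 1674 characters left out ...]
-82:18', '-81:31', '-80:49', '-79:60', '-78:64', '-77:62', '-76:56', '-75:48', '-74:38', '-73:30', '-72:24', '-71:21', '-70:18', '-69:18', '-68:19', '-67:19']
board -x 0 ['-92:10', '-91:10', '-90:10', '-89:9', '-88:9', '-87:10', '-86:10', '-85:10', '-84:10', '-83:11', '-82:15', '-81:31', '-80:49', '-79:63', '-78:71', '-77:70', '-76:71', '-75:71', '-74:70', '-73:70', '-72:70', '-71:69', '-70:60', '-69:42', '-68:22', '-67:5']
board -x 40 ['-92:10', '-91:10', '-90:10', '-89:10', '-88:11', '-87:11', '-86:10', '-85:11', '-84:10', '-83:11', '-82:14', '-81:30', '-80:48', '-79:63', '-78:69', '-77:70', '-76:71', '-75:71', '-74:70', '-73:70', '-72:71', '-71:71', '-70:71', '-69:71', '-68:71', '-67:70']
```

A precise fix: the wall-top strips lie at −48.5 and +47.5 mm across and −67.5 to +65 mm along, so the house centre is (0.5703, −0.3576) at 79.0°. Carrying over it and lowering to about 3 cm above the seat.

```bash

python3 -m inch '[{"claw":-0.538,"travel":[-0.01,-0.06,0],"turn":0},{"claw":-0.538,"travel":[-0.035,-0.18,0],"turn":0},{"claw":-0.538,"travel":[-0.065,-0.33,0],"turn":0},{"claw":-0.538,"travel":[-0.095,-0.48,0],"turn":0},{"claw":-0.538,"travel":[-0.125,-0.64,0],"turn":0}]' | grep -E 'pos|grip'
python3 -m inch '[{"claw":-0.538,"travel":[-0.03,-0.16,0],"turn":0},{"claw":-0.538,"travel":[-0.06,-0.32,0],"turn":0},{"claw":-0.538,"travel":[-0.09,-0.47,0],"turn":0},{"claw":-0.538,"travel":[-0.11,-0.56,0],"turn":0},{"claw":-0.538,"travel":[-0.115,-0.595,0],"turn":0}]' | grep -E 'pos|grip'
python3 -m inch '[{"claw":-0.538,"travel":[0,0,0],"turn":0},{"claw":-0.538,"travel":[0,0,0],"turn":0},{"claw":-0.538,"travel":[0,0,-0.05],"turn":0},{"claw":-0.538,"travel":[0,0,-0.15],"turn":0},{"claw":-0.538,"travel":[0,0,-0.3],"turn":0}]' | grep -E 'pos|grip'
python3 -m inch '[{"claw":-0.538,"travel":[0,0,-0.12],"turn":0},{"claw":-0.538,"travel":[0,0,-0.22],"turn":0},{"claw":-0.538,"travel":[0,0,-0.3],"turn":0},{"claw":-0.538,"travel":[0,0,-0.35],"turn":0},{"claw":-0.538,"travel":[0,0,-0.35],"turn":0}]' | grep -E 'pos|grip'
python3 -m inch '[{"claw":-0.538,"travel":[0,0,0],"turn":0},{"claw":-0.538,"travel":[0,0,0],"turn":0},{"claw":-0.538,"travel":[0,0,0],"turn":0}]'
```

```text
position: [0.5925, -0.2407, 0.3114]
gripper_force: 7.8
position: [0.5694, -0.3603, 0.3109]
gripper_force: 7.8
position: [0.5716, -0.3575, 0.2518]
gripper_force: 7.9
position: [0.5698, -0.3568, 0.1791]
gripper_force: 7.8
clock: 12.05
position: [0.5709, -0.3587, 0.1822]
ee_rot: [0.001, 0.095, 0.995, -0.0]
contact_force: [-0.1, -0.6, -0.1]
width: 0.0199
gripper_force: 7.8
```

```bash
python3 -m inch '[{"claw":-0.538,"travel":[0,0,-0.03],"turn":0},{"claw":-0.538,"travel":[0,0,-0.08],"turn":0},{"claw":-0.538,"travel":[0,0,-0.13],"turn":0},{"claw":-0.538,"travel":[0,0,-0.17],"turn":0},{"claw":-0.538,"travel":[0,0,-0.19],"turn":0}]'
python3 -m inch '[{"claw":-0.538,"travel":[0,0,0],"turn":0},{"claw":-0.538,"travel":[0,0,0],"turn":0},{"claw":-0.538,"travel":[0,0,0],"turn":0}]'
python3 - <<'E'
from h import *
s,a=snap('scene','s7');_,b=snap('side','d7');_,w=snap('wrist','w7');print(s['position'],s['ee_rot'])
t=np.radians(79);n=np.array([np.sin(t),-np.cos(t)]);u=np.array([np.cos(t),np.sin(t)]);c=np.array([.5703,-.3576])
def dots(im,cm,x,y,W,H,k):
    g=cv2.cvtColor(cv2.resize(im[y:y+H,x:x+W],None,fx=k,fy=k,interpolation=cv2.INTER_CUBIC),cv2.COLOR_RGB2BGR)
    pts=[(np.r_[c+i*n+j*u,z],col) for col,L in(((255,0,255),[(i,j,.064) for i in(-.062,.062) for j in(-.08,.08)]+[(0,-.08,.118),(0,.08,.118)]),((255,255,0),[(i,j,.008) for i in(-.08,.08) for j in(-.1,.1)]))for i,j,z in L]
    for p,col in pts:
        q=(proj(cm,p)[0]-[x,y]+.5)*k; cv2.circle(g,tuple(int(v) for v in q),2,col,-1)
    return g
top=np.hstack([dots(a,cam('scene'),175,130,100,75,4),dots(b,cam('side'),290,95,100,75,4)])
w3=cv2.cvtColor(cv2.imread('pics/w3.png'),cv2.COLOR_BGR2RGB);f=lambda im:cv2.cvtColor(cv2.resize(im[100:280,160:480],(400,225)),cv2.COLOR_RGB2BGR)
cv2.imwrite('pics/z7.png',np.vstack([top,np.hstack([f(w3),f(w)])]))
E
```

```text
clock: 12.55
position: [0.5697, -0.3579, 0.1412]
ee_rot: [-0.001, 0.095, 0.995, 0.001]
contact_force: [-0.3, -0.2, -0.8]
width: 0.0201
gripper_force: 7.8
clock: 12.85
position: [0.5707, -0.3586, 0.1435]
ee_rot: [0.0, 0.095, 0.995, -0.0]
contact_force: [-0.4, 0.5, 0.1]
width: 0.0194
gripper_force: 7.8
[ 0.57070394 -0.35861301  0.14350658] [ 4.44465827e-04  9.53139693e-02  9.95447134e-01 -2.31567307e-04]
```

View pics/z7.png

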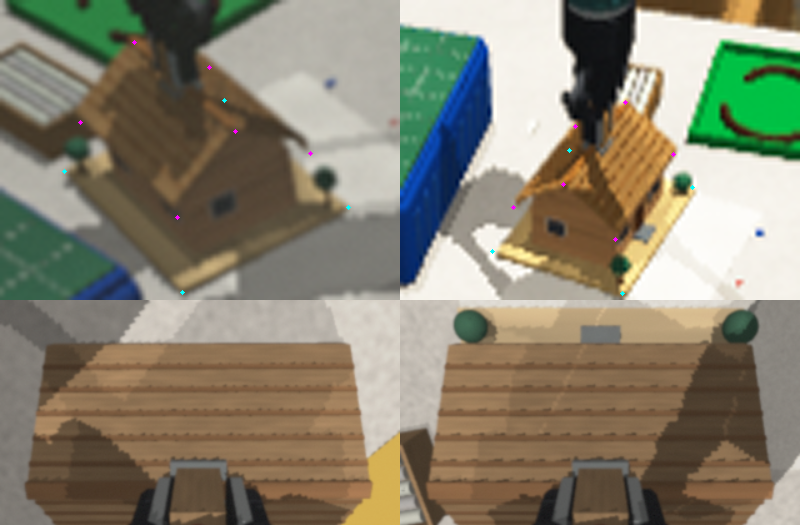

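The roof is held the same as at pick-up (the wrist crops match), square over the house, and the board corners match the predictions within 2 px. The roof looks slightly higher than the dots. Checking by triangulating the (+x,+y) eave corner, read at crop (172,200) and (517,199).

```bash
python3 - <<'E'
from h import *
np.set_printoptions(precision=4,suppress=True)
A=cam('scene');B=cam('side')
t=np.radians(79);n=np.array([np.sin(t),-np.cos(t)]);u=np.array([np.cos(t),np.sin(t)]);c=np.array([.5703,-.3576])
print('seen',tri(A,[[217.5,179.5]],B,[[318.8,144.2]]),'expect',c+.062*n+.08*u)
print('scene px per 10mm z',proj(A,np.r_[c+.062*n+.08*u,.074])-proj(A,np.r_[c+.062*n+.08*u,.064]))
# same check for reference on table: initial roof, corner (+x,+y) seen in both views
print('table ref',tri(A,[[424.5,287.2]],B,[[293,290]]))
# edge profile up the scene column through the eave corner & mid eave(+x side): print brightness
a=cv2.imread('pics/s7.png').astype(int)
m=c+.062*n+.03*u
for z in np.arange(.05,.084,.002):
    q=proj(A,np.r_[m,z])[0]; print(round(z,3),cv2.getRectSubPix(a.astype(np.float32)[:,:,2],(1,1),tuple(map(float,q)))[0,0].round(),end=' | ')
b=cv2.imread('pics/d7.png').astype(np.float32); print()
m=c-.062*n+.0*u
for z in np.arange(.05,.084,.002):
    q=proj(B,np.r_[m,z])[0]; print(round(z,3),[round(float(cv2.getRectSubPix(np.ascontiguousarray(b[:,:,k]),(1,1),tuple(map(float,q)))[0,0])) for k in(2,0)],end=' | ')
E
```

```text
seen [[ 0.643  -0.297   0.0741  0.0035]] expect [ 0.6464 -0.2909]
scene px per 10mm z [[-0.5653 -2.4169]]
table ref [[ 0.5444  0.3811 -0.0012  0.0005]]
0.05 84.0 | 0.052 84.0 | 0.054 83.0 | 0.056 83.0 | 0.058 82.0 | 0.06 83.0 | 0.062 83.0 | 0.064 82.0 | 0.066 82.0 | 0.068 81.0 | 0.07 81.0 | 0.072 81.0 | 0.074 83.0 | 0.076 84.0 | 0.078 85.0 | 0.08 86.0 | 0.082 88.0 | 
0.05 [122, 52] | 0.052 [117, 49] | 0.054 [112, 47] | 0.056 [109, 45] | 0.058 [110, 45] | 0.06 [110, 46] | 0.062 [114, 47] | 0.064 [121, 49] | 0.066 [128, 51] | 0.068 [140, 55] | 0.07 [154, 59] | 0.072 [169, 64] | 0.074 [175, 66] | 0.076 [179, 67] | 0.078 [183, 68] | 0.08 [184, 69] | 0.082 [184, 70] |
```

The side view's eave edge at about 0.070 (card top surface) fits an origin near 0.066, so about 12 mm above the seat. I'll ease down 2 mm, settle and hand in.

```bash
python3 -m inch '[{"claw":-0.538,"travel":[0,0,-0.005],"turn":0},{"claw":-0.538,"travel":[0,0,-0.01],"turn":0},{"claw":-0.538,"travel":[0,0,-0.01],"turn":0},{"claw":-0.538,"travel":[0,0,-0.01],"turn":0},{"claw":-0.538,"travel":[0,0,-0.01],"turn":0}]'
python3 -m inch '[{"claw":-0.538,"travel":[0,0,0],"turn":0},{"claw":-0.538,"travel":[0,0,0],"turn":0},{"claw":-0.538,"travel":[0,0,0],"turn":0},{"claw":-0.538,"travel":[0,0,0],"turn":0},{"claw":-0.538,"travel":[0,0,0],"turn":0}]' | grep pos
python3 -m inch '[{"claw":-0.538,"travel":[0,0,0],"turn":0},{"claw":-0.538,"travel":[0,0,0],"turn":0},{"claw":-0.538,"travel":[0,0,0],"turn":0},{"claw":-0.538,"travel":[0,0,0],"turn":0},{"claw":-0.538,"travel":[0,0,0],"turn":0}]'
python3 - <<'E'
from rig import get_state
print(get_state()['qd'].round(4))
E
```

```text
clock: 13.5
position: [0.5704, -0.3584, 0.141]
ee_rot: [0.0, 0.095, 0.995, 0.0]
contact_force: [-0.7, 0.0, -0.4]
width: 0.0198
gripper_force: 7.8
position: [0.5704, -0.3584, 0.141]
clock: 14.5
position: [0.5704, -0.3584, 0.141]
ee_rot: [0.0, 0.095, 0.995, 0.0]
contact_force: [0.2, -0.3, -0.8]
width: 0.0202
gripper_force: 7.8
[ 0.0002  0.0004 -0.0009  0.0018 -0.0004  0.0015]
```

```bash
python3 -c "
from rig import ticket
print(ticket.sign_off())"
```

```text
the job is handed in; nothing more can be done
None
```

I handed the job in at 14.5 s with the roof held still in a 7.8 N pinch (peak about 14 N while closing), level, square and centred, about 10 mm above the walls by my measurements; I saw no sign of contact or anything shifted.

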